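Heft the check-weight canisters and shelve the full and the empty one

TASK

Three closed canisters on the lab bench look alike, but one is full of steel check weights, one is half full and one is empty: lift them to feel which is which. Stand the full one in the green tray and the empty one in the red tray, each set down gently, square to the tray and slid right up against the tray's back stop, and let the half-full one stay on the bench where it stood (put it back if you lifted it). Do not tip or drop the canisters, hit or shove them hard against the trays, or disturb the amber bottle and the beaker.

Things in the scene. Friction and masses are not known exactly. Their poses are not given: they have to be found in the camera images.
- canister_a: one of three like canisters: white box 72 x 72 mm, grey lid 76 x 76 mm fixed shut, top at 84 mm; on it a black grip bar 60 mm long (own x), 16 mm thick (own y), from 84 to 114 mm high. Origin: centre of underside, z up. Which is which differs every time: full weighs 780 g, half full 430 g, empty 200 g (each within 70 g). Contents, steel check weights, shift up to 3 mm inside
- canister_b: one of three like canisters: white box 72 x 72 mm, grey lid 76 x 76 mm fixed shut, top at 84 mm; on it a black grip bar 60 mm long (own x), 16 mm thick (own y), from 84 to 114 mm high. Origin: centre of underside, z up. Which is which differs every time: full weighs 780 g, half full 430 g, empty 200 g (each within 70 g). Contents, steel check weights, shift up to 3 mm inside
- canister_c: one of three like canisters: white box 72 x 72 mm, grey lid 76 x 76 mm fixed shut, top at 84 mm; on it a black grip bar 60 mm long (own x), 16 mm thick (own y), from 84 to 114 mm high. Origin: centre of underside, z up. Which is which differs every time: full weighs 780 g, half full 430 g, empty 200 g (each within 70 g). Contents, steel check weights, shift up to 3 mm inside
- tray_green: green tray for the full canister, fixed; 150 mm (x) by 110 mm (y), floor top 6 mm above the bench. Origin: centre of underside. Back stop at its +x end (away from the robot), 40 mm high, inner face at x = +63 mm: a canister against it has its origin at x = +27 mm. Side lips 16 mm high, 100 mm apart; -x end open
- tray_red: red tray for the empty canister, fixed; 150 mm (x) by 110 mm (y), floor top 6 mm above the bench. Origin: centre of underside. Back stop at its +x end (away from the robot), 40 mm high, inner face at x = +63 mm: a canister against it has its origin at x = +27 mm. Side lips 16 mm high, 100 mm apart; -x end open
- amber_bottle: bystander: amber glass bottle, 68 mm across, 145 mm high, loose; origin at the centre of its underside. Beyond it stand a pH meter (75 mm high, from 0.76 m ahead of the robot) and, far left, an electrode stand (230 mm high), both fixed, not part of the job
- beaker: bystander: empty glass beaker, 70 mm across, 90 mm high, loose; origin at the centre of its underside

How it is judged:
By the outcome, as a careful person would: the job done as asked, in the order asked, and still so for the second after the job is handed in, with the robot touching nothing.
It also fails if it takes over 72 s, if anything falls off the work surface, if the arm or the gripper's body presses on something with over 40 N, if the wrist force passes 120 N, or if a joint passes its speed limit or range.

ROBOT

A 7-joint arm with a two-finger parallel gripper is mounted at the origin on the work surface. World frame = base frame: x ahead of the robot, y to its left, z up, the work surface at z = 0. Lengths are in m, angles in degrees, forces in N, time in s.
With the tool pointing down it reaches from about 0.425 to 0.825 m from the base axis. Payload 3.6 kg.
Tool frame: the origin (TCP) lies at the very end of the fingers, on their centre line; the grasp point (between the pads) lies arm.grip_depth behind it (arm.grip_depth is the distance from the TCP to the grasp point, in m); z points along the fingers, y is the line along which they close (so a half turn about z gives the same grasp; the last joint's range is limited). The gripper opens to 85 mm and grips with 20 to 120 N. Pads are 22 mm wide; open, the fingers measure 114 mm over their backs; the gripper's body (76 mm by 85 mm) begins 54 mm behind the grasp point. The pads swing forward as they close: fully open they stand 13 mm farther back than shut.
Start: joints at [66.033, 35.231, -0.722, 81.555, 0.464, 63.22, -2.315], TCP at [0.248, -0.601, 0.231] pointing down, gripper open.
Joint ranges: [-178.69, 178.69], [-17.37, 117.87], [-77.05, 75.6], [15.02, 138.74], [-78.02, 258.01], [0.78, 113.62], [-162.83, 162.83]. Speed limits (degrees/s): [159.86, 159.86, 180, 180, 180, 180, 180].

INTERFACE

Orientations are given as [roll, pitch, yaw] about the fixed x, y, z axes, in that order (R = Rz(yaw) Ry(pitch) Rx(roll)).
In Python, from plant import arm gives the robot as it stands.
- The arm moves only by the tool jog_arm, never from a script. Its argument "targets" is a list of rows, each a list of 7 numbers: the shift along the tool's x, y, z in mm, then the turn, a rotation vector about the tool's x, y, z in degrees, then the finger opening in mm, from 0 to 85.4. A call has 1 to 8 rows; each row shifts and turns the commanded pose from where the row before left it, along the tool's axes as they then stand; what a row does not reach is not made up. A row lasts 1/12 s, in which the tool goes at most 41.7 mm and 7.16 degrees, less where a joint would pass 70% of its speed; a pose out of reach is approached as far as the arm can. A call with a gripper value outside its range is refused whole. The fingers move at their own pace and stop on an object; the grip force is fixed at half the most. Time passes only in rows, so rows that do not move let the fingers close. It gives the time, the measured TCP pose, the force, the opening and the grip force at its end, in the units of the state.
- arm.get_obs(): the state, without advancing time (a new reading comes with each control period).
- arm.grab_frame(name): name is "side" or "top"; returns a dict with "pixels" (480x640x3 uint8, red, green, blue), "fx", "fy", "cx", "cy" (pixels), "eye" and "rotation" of the camera in the world. Camera axes: x right, y down, z forward; pixel columns grow to the right and rows downward; lengths in m; the calibration is good to about 2 mm. A picture is of the moment at which its call begins. There is no depth.
- arm.job_done(): hands the job in; it is judged then, once.
The state is a dict: "t": time; "joint_positions": joint angles; "dq": joint speeds; "effort": joint torques, N m; "tool_pos": TCP position; "ee_rot": TCP orientation; "contact_force": force on the tool from outside, world axes, zero at the start; "ft_torque": the same for the moment, N m; "gripper_width": finger opening in m; "finger_force": force on a finger pad.
Only numpy, scipy, OpenCV 4.12 (cv2) and the standard library are available. Lean on these libraries where they do the work, as an engineer would, in place of code of your own. Each camera call takes 0.05 s, during which the arm holds its last target. There are 200 camera calls.

## Working session

There is one attempt and no reset: what is moved stays moved. The work goes in short steps, Python scripts to look and compute and a tool call to move; the robot and the scene stay as the last step left them, time stands still between calls to the robot, and variables do not carry over. Pictures are saved under pics/ and viewed, at most 10 in all, crops included, and the job is handed in when it is done.

Besides the shell and the picture viewer there is one more tool, called by a JSON object that holds its "fn" and its "kwargs". jog_arm: Moves the arm, as the interface text tells. Its arguments: {"type":"object","properties":{"targets":{"type":"array","items":{"type":"array","items":{"type":"number"}}}},"required":["targets"]}

```bash
ls; mkdir -p pics; python3 - <<'E'
from plant import arm
import cv2
print(arm.get_obs(), arm.grip_depth)
for n in("top","side"):
    f=arm.grab_frame(n); cv2.imwrite(f"pics/{n}0.png",f["pixels"][:,:,::-1]); print({k:v for k,v in f.items() if k!="pixels"})
E
```

```text
pics
{'t': 0.0, 'joint_positions': array([66.03427906, 35.29149012, -0.72384713, 81.64575504,  0.4649054 ,
       63.21861445, -2.31341765]), 'dq': array([-0.06716713,  0.04790465,  0.11251669, -0.02764976, -0.01807083,
       -0.03870916,  0.01439666]), 'effort': array([-5.81644163e-04, -4.69216955e+01,  2.58849543e-01, -1.71034741e+01,
        9.90213506e-03,  9.57780954e-03,  4.83745737e-06]), 'tool_pos': array([ 0.24790023, -0.6000063 ,  0.2300871 ]), 'ee_rot': array([-1.79847047e+02,  2.46514302e-03,  2.24537344e+01]), 'contact_force': array([ 0.87252562,  0.4586505 , -1.00498821]), 'ft_torque': array([-0.0194259 , -0.01809544,  0.05267378]), 'finger_force': 0.0, 'gripper_width': 0.08570707266585509} 0.0187
{'fx': 476.58854014944535, 'fy': 476.58854014944535, 'cx': 322.7145118802779, 'cy': 236.2470773570316, 'eye': array([0.43900116, 0.01111608, 1.0454312 ]), 'rotation': array([-170.26108443,   -0.17235418,  -89.81061192])}
{'fx': 576.0366031969704, 'fy': 576.0366031969704, 'cx': 321.0585627093471, 'cy': 235.73271572787053, 'eye': array([0.35360811, 0.87028669, 0.82327335]), 'rotation': array([-129.84121484,   -0.39390683, -163.00229913])}
```

View pics/top0.png

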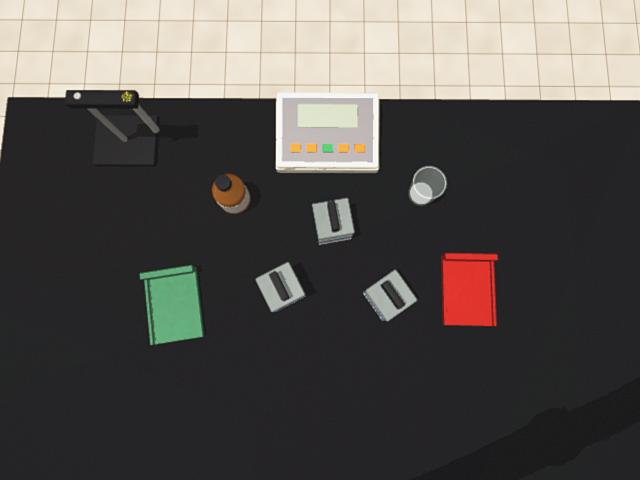

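View pics/side0.png

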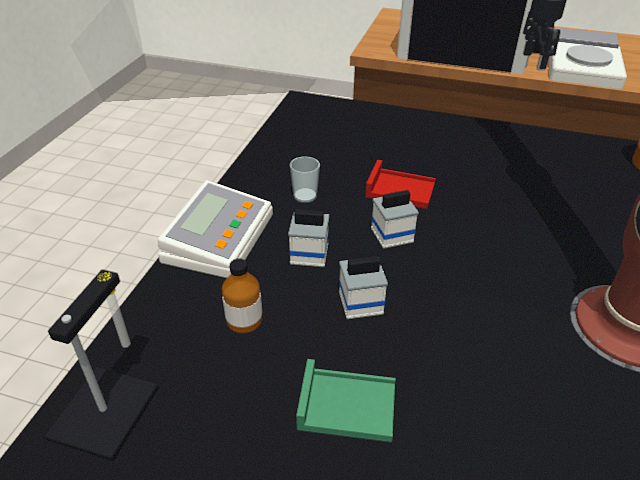

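The top view shows lids at about (333,220), (280,287) and (390,295). The green tray is at (173,305), the red tray at (470,290), the bottle at (230,190) and the beaker at (428,183). The side view shows the same objects from the left. Next I'll check the shades on enlarged crops.

```bash
python3 - <<'E'
import cv2,numpy as np
t=cv2.imread("pics/top0.png");s=cv2.imread("pics/side0.png")
a=cv2.resize(t[190:350,250:430],None,fx=2.2,fy=2.2,interpolation=0)
b=cv2.resize(s[175:325,280:430],None,fx=2.35,fy=2.35,interpolation=0)
h=352;a=a[:h];b=b[:h]
cv2.imwrite("pics/crop.png",np.hstack([a,b]))
def show(im,c,r0,r1): print([tuple(int(v) for v in im[r,c]) for r in range(r0,r1,1)])
show(t,325,195,248);print();show(s,300,205,270);print();show(t,175,262,280);print();show(t,175,335,346);print();show(t,470,250,266)
print([tuple(int(v) for v in t[300,c]) for c in range(140,156)],[tuple(int(v) for v in t[300,c]) for c in range(193,206)])
E
```

```text
[(39, 38, 37), (36, 36, 36), (37, 37, 37), (38, 35, 36), (35, 33, 34), (39, 38, 38), (99, 103, 99), (165, 173, 165), (175, 182, 175), (169, 176, 170), (169, 176, 169), (168, 176, 169), (170, 177, 170), (169, 177, 169), (168, 177, 169), (167, 176, 168), (168, 176, 169), (169, 176, 169), (167, 174, 167), (166, 173, 166), (167, 174, 167), (169, 175, 169), (169, 176, 170), (168, 174, 169), (169, 175, 169), (170, 176, 171), (171, 177, 170), (170, 177, 171), (170, 177, 170), (170, 179, 171), (171, 179, 170), (169, 178, 169), (170, 179, 170), (171, 178, 171), (173, 179, 171), (170, 176, 169), (171, 178, 170), (170, 176, 169), (170, 176, 169), (171, 179, 171), (172, 180, 172), (167, 175, 169), (144, 149, 143), (101, 108, 107), (109, 123, 130), (121, 119, 121), (126, 86, 69), (114, 113, 113), (119, 129, 131), (48, 50, 51), (33, 32, 33), (37, 36, 36), (38, 37, 38)]

[(40, 34, 33), (39, 35, 32), (40, 35, 35), (30, 28, 28), (43, 42, 40), (45, 38, 37), (45, 43, 41), (40, 40, 36), (51, 47, 49), (35, 36, 36), (23, 18, 21), (34, 24, 27), (29, 30, 22), (29, 27, 23), (30, 22, 23), (32, 28, 29), (27, 2
[... 1225 characters left out ...]
38), (40, 36, 39)]

[(38, 35, 35), (39, 38, 32), (37, 35, 47), (38, 41, 143), (45, 53, 236), (47, 55, 230), (47, 54, 226), (46, 54, 227), (46, 54, 225), (36, 42, 180), (25, 28, 103), (35, 39, 163), (44, 52, 228), (46, 53, 225), (46, 54, 224), (45, 52, 224)]
[(38, 37, 37), (38, 38, 40), (39, 37, 37), (37, 35, 36), (35, 31, 37), (43, 52, 40), (109, 154, 90), (125, 176, 103), (96, 134, 79), (57, 77, 47), (69, 94, 57), (116, 161, 94), (126, 176, 103), (123, 172, 100), (122, 172, 100), (120, 170, 98)] [(124, 173, 101), (124, 173, 100), (122, 173, 101), (124, 174, 102), (124, 175, 102), (91, 125, 74), (57, 78, 48), (34, 43, 31), (30, 29, 29), (35, 34, 35), (38, 37, 39), (39, 38, 39), (37, 36, 36)]
```

View pics/crop.png

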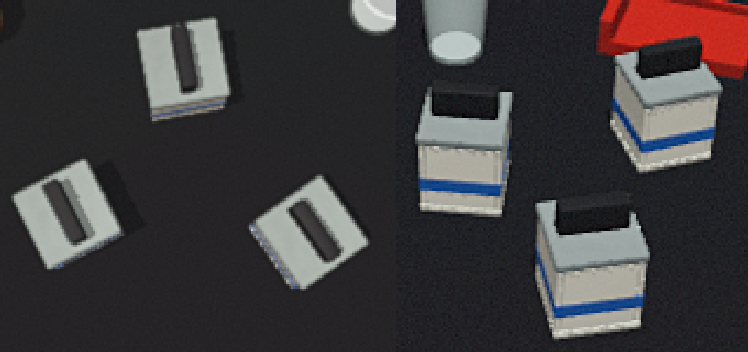

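The crops show lid tops that are clearly brighter than the sides, and black bars running roughly away from the robot. Next I'll extract the corners and triangulate them.

```bash
cat > h.py <<'E'
import cv2,numpy as np
from scipy.spatial.transform import Rotation as Ro
from plant import arm
def grab(n,save=None):
    f=arm.grab_frame(n); f["R"]=Ro.from_euler("xyz",f["rotation"],degrees=True).as_matrix()
    f["K"]=np.array([[f["fx"],0,f["cx"]],[0,f["fy"],f["cy"]],[0,0,1]])
    if save: cv2.imwrite(f"pics/{save}.png",f["pixels"][:,:,::-1])
    return f
def ray(f,p):
    p=np.atleast_2d(p).astype(float); d=np.c_[p,np.ones(len(p))]@np.linalg.inv(f["K"]).T@f["R"].T
    return d
def onz(f,p,z):
    d=ray(f,p); return f["eye"]+d*((z-f["eye"][2])/d[:,2:3])
def proj(f,P):
    q=(np.atleast_2d(P)-f["eye"])@f["R"]@f["K"].T; return q[:,:2]/q[:,2:]
def tri(f,p,g,q):
    P=lambda h:h["K"]@np.c_[h["R"].T,-h["R"].T@h["eye"]]
    X=cv2.triangulatePoints(P(f),P(g),np.float64(p).T,np.float64(q).T); return (X[:3]/X[3]).T
def comps(m,amin=150):
    cs,_=cv2.findContours(m.astype(np.uint8),cv2.RETR_EXTERNAL,cv2.CHAIN_APPROX_NONE)
    return [c for c in cs if cv2.contourArea(c)>amin]
def quad(c):
    h=cv2.convexHull(c)
    for e in np.arange(1,12,.5):
        a=cv2.approxPolyDP(h,e,True)
        if len(a)<=4: return a[:,0].astype(float)
def lidmask(f):
    p=f["pixels"].astype(int); r,g,b=p[...,0],p[...,1],p[...,2]
    return (g>138)&(g-r>2)&(abs(r-b)<18)&(g<200)
def lids(f,z=.084):
    out=[]
    for c in comps(cv2.morphologyEx(lidmask(f).astype(np.uint8),cv2.MORPH_OPEN,np.ones((3,3)))):
        W=onz(f,c[:,0],z)[:,:2].astype(np.float32)
        (cx,cy),(w,h),a=cv2.minAreaRect(W)
        if not(.06<w<.09 and .06<h<.09): continue
        m=np.zeros(f["pixels"].shape[:2],np.uint8); cv2.fillConvexPoly(m,cv2.convexHull(c),1)
        d=np.argwhere((cv2.erode(m,np.ones((7,7)))>0)&(f["pixels"].max(2)<90))[:,::-1]
        D=onz(f,d,.112)[:,:2]; u=np.linalg.svd(D-D.mean(0),full_matrices=False)[2][0]
        b=np.degrees(np.arctan2(u[1],u[0])); k=a+90*np.round((b-a)/90); k=(k+90)%180-90
        out.append((cx,cy,k,w,h,(b+90)%180-90,D.mean(0),c))
    return out
E
python3 - <<'E'
from h import *
np.set_printoptions(precision=4,suppress=True)
T=grab("top");S=grab("side")
sq=[quad(c) for c in comps(cv2.morphologyEx(lidmask(S).astype(np.uint8),cv2.MORPH_OPEN,np.ones((2,2))),120)]
for l in lids(T):
    print("lid",np.round(l[:6],4),l[6])
    q=quad(l[7]); W=proj(S,onz(T,q,.084))
    for s in sq:
        if np.linalg.norm(s.mean(0)-W.mean(0))<12:
            o=[np.argmin(np.linalg.norm(s-w,axis=1)) for w in W]; print(tri(T,q,S,s[o])[:,2], np.linalg.norm(s[o]-W,axis=1))
for nm,ch in(("green",1),("red",0)):
    def msk(f):
        p=f["pixels"].astype(int); o=np.max(p[...,[i for i in range(3) if i!=ch]],2) if nm=="red" else p[...,0]+40
        return (p[...,ch]>140)&(p[...,ch]>o+(80 if nm=="red" else 0))
    for c in comps(msk(T),100):
        q=quad(c)
        for z in(.006,.016,.04):
            W=onz(T,c[:,0],z)[:,:2].astype(np.float32); print(nm,z,cv2.minAreaRect(W))
        print(onz(T,q,.04)[:,:2],onz(T,q,.006)[:,:2],q)
    for c in comps(msk(S),60): print("S",cv2.contourArea(c),quad(c))
for p,z in(((421,194),0),((429,182),.09),((223,182),.145),((237,205),0)): print(p,onz(T,[p],z))
E
```

```text
lid [ 0.4851 -0.1281 34.7392  0.0742  0.074  35.1021] [ 0.4851 -0.127 ]
[0.0752 0.0512 0.0787 0.0786] [ 2.8837 13.6293  1.796   1.8862]
lid [ 0.5013  0.0952 27.686   0.074   0.0741 28.1051] [0.4996 0.093 ]
[0.0791 0.059  0.0791 0.0762] [ 2.0798 11.1246  2.1473  3.7124]
lid [ 0.6419 -0.0116 10.3015  0.0739  0.0741  9.8556] [ 0.6376 -0.0126]
[0.0561 0.0797 0.0783 0.0788] [9.6985 1.5087 2.1435 2.0787]
green 0.006 ((0.46074536442756653, 0.32659709453582764), (0.13850337266921997, 0.10042361915111542), 9.439388275146484)
green 0.016 ((0.4605361223220825, 0.3235618770122528), (0.13717086613178253, 0.09945745766162872), 9.439375877380371)
green 0.04 ((0.4600341022014618, 0.3162775933742523), (0.1339729130268097, 0.09713874012231827), 9.439380645751953)
[[0.5339 0.2802]
 [0.4016 0.2593]
 [0.3872 0.3533]
 [0.5167 0.3719]] [[0.5371 0.2893]
 [0.4004 0.2677]
 [0.3855 0.3648]
 [0.5194 0.3841]] [[194. 272.]
 [201. 336.]
 [155. 343.]
 [150. 280.]]
green 0.006 ((0.5370262861251831, 0.35133546590805054), (0.011381643824279308, 0.11245942860841751), 8.945535659790039)
green 0.016 ((0.5360833406448364,
[... 704 characters left out ...]
0.5026277303695679, -0.3095974326133728), (0.11766424775123596, 0.15507057309150696), 87.74308013916016)
red 0.04 ((0.5011444091796875, -0.3021203279495239), (0.11492092907428741, 0.15145543217658997), 87.74300384521484)
[[ 0.5764 -0.254 ]
 [ 0.5725 -0.3624]
 [ 0.426  -0.3497]
 [ 0.4277 -0.2438]] [[ 0.581  -0.2629]
 [ 0.577  -0.3751]
 [ 0.4255 -0.3619]
 [ 0.4273 -0.2524]] [[446. 253.]
 [497. 255.]
 [495. 325.]
 [444. 324.]]
S 1020.5 [[371. 191.]
 [380. 173.]
 [434. 182.]
 [427. 203.]]
S 109.0 [[381. 160.]
 [370. 184.]
 [367. 183.]
 [377. 160.]]
(421, 194) [[ 0.7162 -0.2134  0.    ]]
(429, 182) [[ 0.7181 -0.2115  0.09  ]]
(223, 182) [[0.7004 0.2041 0.145 ]]
(237, 205) [[0.689  0.2016 0.    ]]
```

{"fn": "jog_arm", "kwargs": {"targets": [[28.5,-24.7,0,0,0,0,85],[28.5,-24.7,0,0,0,0,85],[28.5,-24.7,0,0,0,0,85],[28.5,-24.7,0,0,0,0,85],[28.5,-24.7,0,0,0,0,85],[28.5,-24.7,0,0,0,0,85],[28.5,-24.7,0,0,0,0,85]]}}

```text
t: 0.78
tool_pos: [0.367, -0.363, 0.2313]
ee_rot: [-180.0, -0.0, 22.4]
contact_force: [0.8, 0.1, -1.0]
gripper_width: 0.0851
finger_force: 0.0
```

{"fn": "jog_arm", "kwargs": {"targets": [[28.5,-24.7,0,0,0,0,85],[28.5,-24.7,0,0,0,0,85],[28.5,-24.7,0,0,0,0,85],[28.5,-24.7,0,0,0,0,85],[28.5,-24.7,0,0,0,0,85],[28.5,-24.7,0,0,0,0,85],[28.5,-24.7,0,0,0,0,85]]}}

```text
t: 1.37
tool_pos: [0.4854, -0.127, 0.2315]
ee_rot: [180.0, -0.0, 22.4]
contact_force: [0.6, -0.3, 0.4]
gripper_width: 0.0851
finger_force: 0.0
```

{"fn": "jog_arm", "kwargs": {"targets": [[0,0,20,0,0,-6.1,85],[0,0,30,0,0,-6.1,85],[0,0,10,0,0,0,85],[0,0,0,0,0,0,85],[0,0,0,0,0,0,85]]}}

```text
t: 1.78
tool_pos: [0.4847, -0.1288, 0.1711]
ee_rot: [-180.0, 0.0, 34.6]
contact_force: [-0.6, -0.4, 0.6]
gripper_width: 0.0851
finger_force: 0.0
```

```bash
cat >> h.py <<'E'
def go(x,y,z,yaw):
    "shift in tool axes (mm), then turn about tool z (deg), from the measured pose"
    o=arm.get_obs(); R=Ro.from_euler("xyz",o["ee_rot"],degrees=True)
    s=R.inv().apply(np.array([x,y,z])-o["tool_pos"])*1000
    d=(yaw-o["ee_rot"][2]+180)%360-180
    rv=(R.inv()*Ro.from_euler("xyz",[180,0,yaw],degrees=True)).as_rotvec(degrees=True)
    print("t %.2f"%o["t"],"shift",s.round(1),"rotvec",rv.round(2),"pos",o["tool_pos"].round(4),o["ee_rot"].round(2),"F",o["contact_force"].round(2))
E
python3 - <<'E'
from h import *
go(.485,-.128,.088,34.7)
T=grab("top"); p=T["pixels"].astype(int)
m=(p[...,0]>195)&(p[...,1]<90)
for c in comps(m,60):
    for z in (.006,.04): print(cv2.minAreaRect(onz(T,c[:,0],z)[:,:2].astype(np.float32)))
E
```

```text
t 1.78 shift [ 0.7 -0.4 83.1] rotvec [-0.05  0.04 -0.08] pos [ 0.4847 -0.1288  0.1711] [-1.7995e+02  4.0000e-02  3.4620e+01] F [-0.61 -0.42  0.59]
((0.4934549927711487, -0.34985488653182983), (0.1359514594078064, 0.013168510049581528), 0.20945023000240326)
((0.4916737973690033, -0.33804744482040405), (0.13150446116924286, 0.012737776152789593), 0.20943421125411987)
((0.5727998614311218, -0.35500460863113403), (0.0351753905415535, 0.011093277484178543), 86.66622161865234)
((0.568423330783844, -0.3430287539958954), (0.03402478247880936, 0.010730370879173279), 86.66639709472656)
```

{"fn": "jog_arm", "kwargs": {"targets": [[0.5,-0.4,25,0,0,0,85],[0,0,25,0,0,0,85],[0,0,20,0,0,0,85],[0,0,13,0,0,0,85],[0,0,0,0,0,0,85]]}}

```text
t: 2.25
tool_pos: [0.4844, -0.1282, 0.0872]
ee_rot: [-179.9, 0.1, 34.6]
contact_force: [0.2, 0.0, -0.1]
gripper_width: 0.085
finger_force: 0.0
```

{"fn": "jog_arm", "kwargs": {"targets": [[0,0,0,0,0,0,40],[0,0,0,0,0,0,30],[0,0,0,0,0,0,24],[0,0,0,0,0,0,20],[0,0,0,0,0,0,16],[0,0,0,0,0,0,10],[0,0,0,0,0,0,5],[0,0,0,0,0,0,5]]}}

```text
t: 2.92
tool_pos: [0.486, -0.1289, 0.089]
ee_rot: [179.9, -0.1, 34.6]
contact_force: [1.0, -1.7, 4.4]
gripper_width: 0.0152
finger_force: 61.9
```

{"fn": "jog_arm", "kwargs": {"targets": [[0,0,0,0,0,0,5],[0,0,0,0,0,0,5],[0,0,0,0,0,0,5],[0,0,0,0,0,0,5]]}}

```text
t: 3.25
tool_pos: [0.486, -0.1289, 0.089]
ee_rot: [179.9, -0.1, 34.6]
contact_force: [0.9, -1.9, 5.0]
gripper_width: 0.0148
finger_force: 62.1
```

{"fn": "jog_arm", "kwargs": {"targets": [[0,0,-6,0,0,0,5],[0,0,-10,0,0,0,5],[0,0,-12,0,0,0,5],[0,0,-7,0,0,0,5],[0,0,0,0,0,0,5],[0,0,0,0,0,0,5],[0,0,0,0,0,0,5]]}}

```text
t: 3.83
tool_pos: [0.4841, -0.1279, 0.1227]
ee_rot: [-179.9, 0.1, 34.7]
contact_force: [0.3, -0.7, -8.3]
gripper_width: 0.0149
finger_force: 60.1
```

{"fn": "jog_arm", "kwargs": {"targets": [[0,0,0,0,0,0,5],[0,0,0,0,0,0,5]]}}

```text
t: 4.0
tool_pos: [0.4845, -0.128, 0.1227]
ee_rot: [-179.9, 0.1, 34.6]
contact_force: [0.4, 1.0, -7.8]
gripper_width: 0.0149
finger_force: 60.1
```

{"fn": "jog_arm", "kwargs": {"targets": [[0,0,0,0,0,0,5],[0,0,0,0,0,0,5]]}}

```text
t: 4.17
tool_pos: [0.485, -0.1281, 0.123]
ee_rot: [-180.0, 0.0, 34.7]
contact_force: [-0.1, 0.2, -7.5]
gripper_width: 0.015
finger_force: 60.1
```

About 7.8 N, or 0.8 kg, so this is the full one. I'll lift it clear and refine the tray poses from the saved first picture.

{"fn": "jog_arm", "kwargs": {"targets": [[0,0,-15,0,0,0,5],[0,0,-25,0,0,0,5],[0,0,-30,0,0,0,5],[0,0,-30,0,0,0,5],[0,0,-20,0,0,0,5],[0,0,0,0,0,0,5]]}}

```text
t: 4.67
tool_pos: [0.4881, -0.1286, 0.2478]
ee_rot: [179.5, -0.4, 34.6]
contact_force: [3.5, -0.4, -6.4]
gripper_width: 0.0145
finger_force: 60.2
```

```bash
python3 - <<'E'
from h import *
np.set_printoptions(precision=4,suppress=True)
T=grab("top");S=grab("side");A=cv2.imread("pics/top0.png")[:,:,::-1].astype(int)
m={"green":(A[...,1]>140)&(A[...,1]>A[...,0]+40),"red":(A[...,0]>195)&(A[...,1]<90)}
for k in m:
    for c in comps(m[k],60):
        for z in(.006,.04):print(k,z,cv2.contourArea(c),cv2.minAreaRect(onz(T,c[:,0],z)[:,:2].astype(np.float32)))
# heights: green front floor corners and stop-top inner corners in both views
g=[[201,336],[155,343],[191,266],[140,274]]; s=[[392,435],[393,384],[297,415],[308,359]]
print(tri(T,g,S,s))
r=[[446,253],[497,255]]; s=[[367,183],[377,160]]
print(tri(T,r,S,s))
u=np.radians(9.2)
go(.4657+.012*np.cos(u),.3290+.012*np.sin(u),.245,9.2)
E
```

```text
green 0.006 61.0 ((0.4513899087905884, 0.38384532928466797), (0.13769404590129852, 0.004266858100891113), 9.075124740600586)
green 0.04 61.0 ((0.4509846568107605, 0.3716531991958618), (0.13319005072116852, 0.004127306863665581), 9.075100898742676)
green 0.006 2856.5 ((0.46085822582244873, 0.32663971185684204), (0.138591006398201, 0.10033425688743591), 9.25067138671875)
green 0.04 2856.5 ((0.4601432979106903, 0.3163188397884369), (0.1340576708316803, 0.09705229848623276), 9.250658988952637)
green 0.006 213.0 ((0.5370262861251831, 0.35133546590805054), (0.011381643824279308, 0.11245942860841751), 8.945535659790039)
green 0.04 213.0 ((0.533819854259491, 0.3402068614959717), (0.011009332723915577, 0.1087808758020401), 8.945536613464355)
green 0.006 70.0 ((0.8233016133308411, -0.0005524493753910065), (0.016772670671343803, 0.02290463261306286), 0.2517256438732147)
green 0.04 70.0 ((0.810731053352356, -0.000170770101249218), (0.01622401922941208, 0.022155404090881348), 0.2516792416572571)
red 0.006 2855.5 ((0.4944906532764435, -0.30432194471359253), (0.10175769031047821, 0.13694506883621216), 89.04414367675781)
red 0.04 2855.5 ((0.4926755428314209, -0.2940039038658142), (0.09842915832996368, 0.13246549665927887), 89.04412078857422)
red 0.006 204.0 ((0.5734772086143494, -0.31767764687538147), (0.01107547152787447, 0.11040346324443817), 0.21055082976818085)
red 0.04 204.0 ((0.5690783858299255, -0.3069227635860443), (0.010713187046349049, 0.10679212212562561), 0.2105543166399002)
[[ 0.3928  0.2951 -0.107 ]
 [ 0.3949  0.3353  0.0953]
 [ 0.5599  0.321  -0.0832]
 [ 0.5235  0.3584  0.1344]]
[[ 0.5768 -0.2549  0.0364]
 [ 0.5753 -0.3641  0.0352]]
t 4.77 shift [ 255.2 -381.6   -2.1] rotvec [-0.    0.01 25.45] pos [ 0.4846 -0.1281  0.243 ] [-180.      0.01   34.65] F [-0.02 -0.34 -8.47]
```

{"fn": "jog_arm", "kwargs": {"targets": [[10,-15,0,0,0,0,5],[18,-27,0,0,0,3,5],[19.6,-29.3,0,0,0,-3,5],[19.6,-29.3,0,0,0,0,5],[19.6,-29.3,0,0,0,0,5],[19.6,-29.3,0,0,0,0,5],[19.6,-29.3,0,0,0,0,5],[19.6,-29.3,0,0,0,0,5]]}}

```text
t: 5.43
tool_pos: [0.4807, 0.1347, 0.2405]
ee_rot: [-179.9, 0.3, 34.7]
contact_force: [0.4, -0.5, -7.7]
gripper_width: 0.0148
finger_force: 60.1
```

{"fn": "jog_arm", "kwargs": {"targets": [[19.6,-29.3,0,0,0,0,5],[19.6,-29.3,0,0,0,0,5],[19.6,-29.3,0,0,0,0,5],[19.6,-29.3,0,0,0,0,5],[18,-27,0,0,0,0,5],[12,-18,0,0,0,0,5],[0,0,0,0,0,5,5],[0,0,0,0,0,6,5]]}}

```text
t: 6.1
tool_pos: [0.4771, 0.3305, 0.2394]
ee_rot: [-180.0, 0.4, 23.7]
contact_force: [-0.1, -1.7, -8.2]
gripper_width: 0.0148
finger_force: 60.1
```

{"fn": "jog_arm", "kwargs": {"targets": [[0,0,0,0,0,6,5],[0,0,0,0,0,5,5],[0,0,0,0,0,3.5,5],[0,0,0,0,0,0,5],[0,0,0,0,0,0,5],[0,0,0,0,0,0,5]]}}

```text
t: 6.6
tool_pos: [0.479, 0.3283, 0.2416]
ee_rot: [179.9, 0.2, 9.2]
contact_force: [0.2, -1.0, -8.3]
gripper_width: 0.0149
finger_force: 60.2
```

```bash
python3 - <<'E'
from h import *
np.set_printoptions(precision=4,suppress=True)
T=grab("top");S=grab("side")
g=[[155,343],[201,336],[140,274],[191,266]]; s=[[392,435],[393,384],[297,415],[308,359]]
print(tri(T,g,S,s))
A=cv2.imread("pics/top0.png")[:,:,::-1].astype(float)
# sub-pixel edges of the red tray (columns 452..490) : rows crossing half level
ch=A[...,0]
def edge(lo,hi,cols,up,z):
    P=[]
    for c in cols:
        v=ch[lo:hi,c]; h=130
        i=next(i for i in range(len(v)-1) if (v[i]<h<=v[i+1] if up else v[i]>=h>v[i+1]))
        P.append([c,lo+i+(h-v[i])/(v[i+1]-v[i])])
    W=onz(T,P,z)[:,:2].astype(np.float32); l=cv2.fitLine(W,cv2.DIST_HUBER,0,.01,.01).ravel(); print("line yaw",np.degrees(np.arctan2(l[1],l[0]))%180-90, l[2:])
edge(245,258,range(450,492),True,.04); edge(318,330,range(450,490),False,.006)
u=np.radians(9.1)
go(.4657+.012*np.cos(u),.3290+.012*np.sin(u),.099,9.1)
E
```

```text
[[0.3858 0.3648 0.0063]
 [0.4024 0.2685 0.0039]
 [0.5311 0.3947 0.0385]
 [0.5482 0.2877 0.0391]]
line yaw -1.1113663 [ 0.5762 -0.3153]
line yaw -1.1827621 [ 0.4251 -0.3049]
t 6.70 shift [ -1.4  -2.7 143.5] rotvec [0.04 0.08 0.1 ] pos [0.4795 0.3286 0.2425] [179.96   0.08   9.2 ] F [ 0.46 -0.37 -7.96]
```

{"fn": "jog_arm", "kwargs": {"targets": [[-0.7,-1.3,20,0,0,0,5],[-0.7,-1.3,35,0,0,0,5],[0,0,35,0,0,0,5],[0,0,25,0,0,0,5],[0,0,15,0,0,0,5],[0,0,7,0,0,0,5],[0,0,3,0,0,0,5],[0,0,0,0,0,0,5]]}}

```text
t: 7.37
tool_pos: [0.4786, 0.3316, 0.1035]
ee_rot: [-180.0, -0.0, 9.2]
contact_force: [0.5, -0.6, -7.9]
gripper_width: 0.015
finger_force: 60.2
```

{"fn": "jog_arm", "kwargs": {"targets": [[0,0,0,0,0,0,5],[0,0,0,0,0,0,5],[0,0,0,0,0,0,5]]}}

```text
t: 7.62
tool_pos: [0.4789, 0.3318, 0.1048]
ee_rot: [-179.9, -0.2, 9.1]
contact_force: [-0.4, 0.2, -7.4]
gripper_width: 0.0146
finger_force: 60.1
```

```bash
python3 - <<'E'
from h import *
u=np.radians(9.1)
go(.4657+.012*np.cos(u),.3290+.012*np.sin(u),.095,9.1)
S=grab("side","side1"); cv2.imwrite("pics/c1.png",cv2.resize(S["pixels"][250:450,260:430,::-1],None,fx=3,fy=3))
E
```

```text
t 7.62 shift [-1.5  0.7  9.8] rotvec [-0.08 -0.15  0.05] pos [0.4789 0.3318 0.1048] [-1.7992e+02 -1.5000e-01  9.1500e+00] F [-0.44  0.23 -7.37]
```

View pics/c1.png

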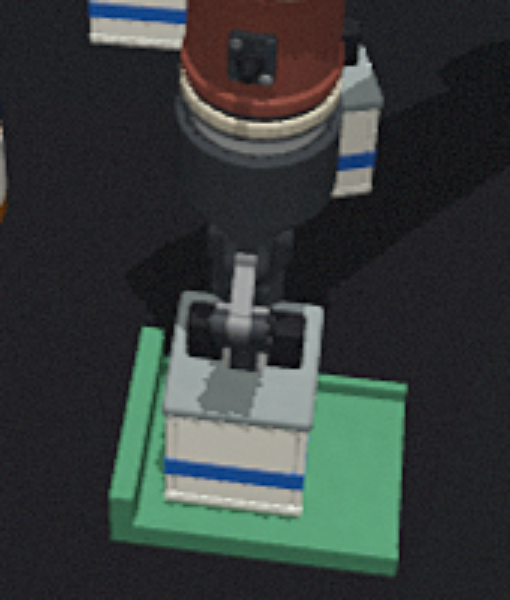

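The crop shows the canister hovering inside the green tray, square to it, with a gap of about 12 mm to the stop on the left. I'll lower it gently.

{"fn": "jog_arm", "kwargs": {"targets": [[-1,0.5,3,0,0,0,5],[0,0,2,0,0,0,5],[0,0,1,0,0,0,5],[0,0,1,0,0,0,5],[0,0,0,0,0,0,5]]}}

```text
t: 8.08
tool_pos: [0.477, 0.3305, 0.096]
ee_rot: [180.0, 0.0, 9.2]
contact_force: [-0.1, 0.7, -8.6]
gripper_width: 0.0153
finger_force: 60.1
```

{"fn": "jog_arm", "kwargs": {"targets": [[0,0,0.5,0,0,0,5],[0,0,0.5,0,0,0,5],[0,0,0,0,0,0,5]]}}

```text
t: 8.33
tool_pos: [0.4772, 0.3306, 0.0953]
ee_rot: [-180.0, -0.0, 9.2]
contact_force: [-0.5, -0.6, -8.7]
gripper_width: 0.0147
finger_force: 60.1
```

{"fn": "jog_arm", "kwargs": {"targets": [[0,0,0.5,0,0,0,5],[0,0,0.5,0,0,0,5],[0,0,0,0,0,0,5]]}}

```text
t: 8.58
tool_pos: [0.4772, 0.3305, 0.0951]
ee_rot: [-180.0, -0.0, 9.1]
contact_force: [-2.1, -1.3, -1.2]
gripper_width: 0.015
finger_force: 61.0
```

{"fn": "jog_arm", "kwargs": {"targets": [[1,0,0,0,0,0,5],[2,0,0,0,0,0,5],[2,0,0,0,0,0,5],[2,0,0,0,0,0,5],[2,0,0,0,0,0,5],[1.5,0,0,0,0,0,5],[0.5,0,0,0,0,0,5],[0,0,0,0,0,0,5]]}}

```text
t: 9.25
tool_pos: [0.4814, 0.3314, 0.0958]
ee_rot: [179.8, 0.8, 9.3]
contact_force: [-14.4, -4.6, 14.5]
gripper_width: 0.0147
finger_force: 63.5
```

{"fn": "jog_arm", "kwargs": {"targets": [[0.5,0,0,0,0,0,5],[0.5,0,0,0,0,0,5],[0,0,0,0,0,0,5]]}}

```text
t: 9.5
tool_pos: [0.4837, 0.332, 0.0957]
ee_rot: [179.9, 0.6, 9.3]
contact_force: [-10.5, -3.5, 11.2]
gripper_width: 0.0151
finger_force: 62.8
```

{"fn": "jog_arm", "kwargs": {"targets": [[0.5,0,0,0,0,0,5],[0.5,0,0,0,0,0,5],[0,0,0,0,0,0,5]]}}

```text
t: 9.75
tool_pos: [0.4838, 0.3321, 0.0958]
ee_rot: [179.9, 0.7, 9.3]
contact_force: [-12.4, -4.2, 13.4]
gripper_width: 0.0146
finger_force: 63.3
```

{"fn": "jog_arm", "kwargs": {"targets": [[0,0,-0.6,0,0,0,5],[0,0,0,0,0,0,5]]}}

```text
t: 9.92
tool_pos: [0.4899, 0.3332, 0.0951]
ee_rot: [-179.9, -0.1, 9.2]
contact_force: [-3.4, -0.4, -0.1]
gripper_width: 0.0149
finger_force: 61.2
```

{"fn": "jog_arm", "kwargs": {"targets": [[0,0,-0.5,0,0,0,5],[0,0,0,0,0,0,5],[0,0,0,0,0,0,5]]}}

```text
t: 10.17
tool_pos: [0.4905, 0.3329, 0.0952]
ee_rot: [-180.0, -0.0, 9.1]
contact_force: [-0.2, 1.1, -6.0]
gripper_width: 0.0148
finger_force: 60.5
```

{"fn": "jog_arm", "kwargs": {"targets": [[0.5,0,0,0,0,0,5],[0.5,0,0,0,0,0,5],[0,0,0,0,0,0,5]]}}

```text
t: 10.42
tool_pos: [0.491, 0.3328, 0.0952]
ee_rot: [-180.0, 0.0, 9.2]
contact_force: [-0.9, 0.9, -6.3]
gripper_width: 0.0145
finger_force: 60.3
```

{"fn": "jog_arm", "kwargs": {"targets": [[0.5,0,0,0,0,0,5],[0.5,0,0,0,0,0,5],[0,0,0,0,0,0,5]]}}

```text
t: 10.67
tool_pos: [0.4924, 0.3327, 0.0952]
ee_rot: [180.0, -0.0, 9.1]
contact_force: [0.1, -1.5, -7.8]
gripper_width: 0.0145
finger_force: 60.2
```

{"fn": "jog_arm", "kwargs": {"targets": [[0.5,0,0,0,0,0,5],[0.5,0,0,0,0,0,5],[0,0,0,0,0,0,5]]}}

```text
t: 10.92
tool_pos: [0.4931, 0.3328, 0.0953]
ee_rot: [180.0, -0.0, 9.1]
contact_force: [-0.1, -0.3, -8.0]
gripper_width: 0.0151
finger_force: 60.1
```

{"fn": "jog_arm", "kwargs": {"targets": [[0.5,0,0,0,0,0,5],[0.5,0,0,0,0,0,5],[0,0,0,0,0,0,5]]}}

```text
t: 11.17
tool_pos: [0.4934, 0.3329, 0.0953]
ee_rot: [180.0, 0.1, 9.2]
contact_force: [-2.1, -0.9, -7.1]
gripper_width: 0.0149
finger_force: 60.4
```

{"fn": "jog_arm", "kwargs": {"targets": [[0.5,0,0,0,0,0,5],[0.5,0,0,0,0,0,5],[0,0,0,0,0,0,5]]}}

```text
t: 11.42
tool_pos: [0.4936, 0.333, 0.0954]
ee_rot: [179.9, 0.2, 9.2]
contact_force: [-2.8, -2.5, -4.0]
gripper_width: 0.0148
finger_force: 60.8
```

{"fn": "jog_arm", "kwargs": {"targets": [[0.5,0,0.4,0,0,0,5],[0,0,0.4,0,0,0,5],[0,0,0,0,0,0,5],[0,0,0,0,0,0,5]]}}

```text
t: 11.75
tool_pos: [0.4936, 0.333, 0.0954]
ee_rot: [179.9, 0.2, 9.2]
contact_force: [-5.7, -2.7, 1.0]
gripper_width: 0.0152
finger_force: 61.6
```

```bash
python3 - <<'E'
from h import *
go(.4936,.333,.095,9.1)
S=grab("side"); cv2.imwrite("pics/c2.png",cv2.resize(S["pixels"][330:450,280:430,::-1],None,fx=5,fy=5,interpolation=cv2.INTER_CUBIC))
E
```

```text
t 11.75 shift [0.  0.  0.4] rotvec [0.06 0.2  0.07] pos [0.4936 0.333  0.0954] [179.94   0.2    9.17] F [-5.73 -2.75  1.05]
```

View pics/c2.png

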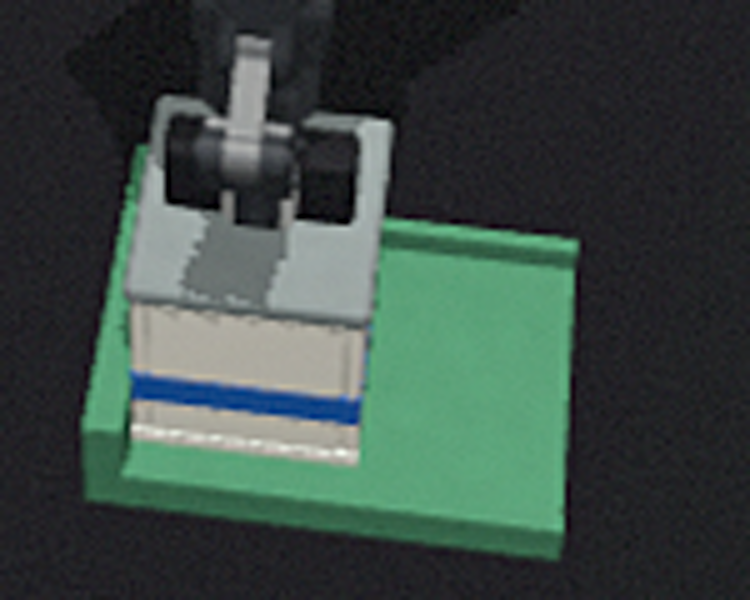

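The crop shows the canister square against the back stop. I'll release it and lift off.

{"fn": "jog_arm", "kwargs": {"targets": [[0,0,0,0,0,0,18],[0,0,0,0,0,0,24],[0,0,0,0,0,0,40],[0,0,0,0,0,0,60],[0,0,0,0,0,0,70],[0,0,0,0,0,0,70]]}}

```text
t: 12.3
tool_pos: [0.4961, 0.3339, 0.095]
ee_rot: [-180.0, -0.1, 9.1]
contact_force: [0.1, -0.5, 0.0]
gripper_width: 0.0696
finger_force: 0.0
```

{"fn": "jog_arm", "kwargs": {"targets": [[0,0,-5,0,0,0,70],[0,0,-20,0,0,0,85],[0,0,-35,0,0,0,85],[0,0,-35,0,0,0,85],[0,0,-10,0,0,0,85],[0,0,0,0,0,0,85]]}}

```text
t: 12.8
tool_pos: [0.4974, 0.3351, 0.2039]
ee_rot: [-179.8, -0.5, 9.1]
contact_force: [0.6, -0.2, 0.3]
gripper_width: 0.0849
finger_force: 0.0
```

```bash
python3 - <<'E'
from h import *
np.set_printoptions(precision=4,suppress=True)
go(.5013,.0952,.200,27.7)
S=grab("side","side2")
p=S["pixels"].astype(int)
for c in comps(lidmask(S),150): print("side",c[:,0].mean(0), len(c))
E
```

```text
t 12.80 shift [-34.3 237.5   2.7] rotvec [ -0.16  -0.5  -18.56] pos [0.4974 0.3351 0.2039] [-179.76   -0.47    9.14] F [ 0.64 -0.17  0.26]
side [333.5141 372.8876] 249
side [204.0088 213.7345] 113
side [299.6409 182.2983] 181
side [590.2053  53.7219] 151
```

{"fn": "jog_arm", "kwargs": {"targets": [[-4.9,33.9,0,0,0,0,85],[-4.9,33.9,0,0,0,0,85],[-4.9,33.9,0,0,0,0,85],[-4.9,33.9,0,0,0,0,85],[-4.9,33.9,0,0,0,0,85],[-4.9,33.9,0,0,0,0,85],[-4.9,33.9,0,0,0,0,85],[0,0,0,0,0,0,85]]}}

```text
t: 13.52
tool_pos: [0.4981, 0.0837, 0.1976]
ee_rot: [179.6, 0.4, 8.4]
contact_force: [-0.6, -0.5, 0.1]
gripper_width: 0.0852
finger_force: 0.0
```

{"fn": "jog_arm", "kwargs": {"targets": [[0,0,10,0,0,-6.2,85],[0,0,20,0,0,-6.2,85],[0,0,15,0,0,-6.2,85],[0,0,0,0,0,0,85],[0,0,0,0,0,0,85],[0,0,0,0,0,0,85]]}}

```text
t: 14.02
tool_pos: [0.4992, 0.0939, 0.1545]
ee_rot: [-180.0, 0.0, 27.6]
contact_force: [0.4, 0.3, 0.0]
gripper_width: 0.0849
finger_force: 0.0
```

```bash
python3 - <<'E'
from h import *
go(.5013,.0952,.088,27.7)
E
```

```text
t 14.02 shift [ 2.5 -0.2 66.5] rotvec [-0.02  0.03 -0.07] pos [0.4992 0.0939 0.1545] [-1.7998e+02  3.0000e-02  2.7630e+01] F [0.36 0.33 0.01]
```

{"fn": "jog_arm", "kwargs": {"targets": [[2.5,0,20,0,0,0,85],[0,0,25,0,0,0,85],[0,0,14,0,0,0,85],[0,0,5,0,0,0,60],[0,0,0,0,0,0,45],[0,0,0,0,0,0,35],[0,0,0,0,0,0,28],[0,0,0,0,0,0,22]]}}

```text
t: 14.68
tool_pos: [0.5024, 0.0952, 0.0919]
ee_rot: [180.0, -0.1, 27.7]
contact_force: [0.2, -0.0, 0.1]
gripper_width: 0.0251
finger_force: 0.0
```

{"fn": "jog_arm", "kwargs": {"targets": [[0,0,0,0,0,0,18],[0,0,0,0,0,0,14],[0,0,0,0,0,0,10],[0,0,0,0,0,0,5],[0,0,0,0,0,0,5],[0,0,0,0,0,0,5],[0,0,0,0,0,0,5]]}}

```text
t: 15.27
tool_pos: [0.5023, 0.0948, 0.0916]
ee_rot: [180.0, -0.1, 27.7]
contact_force: [-1.4, -1.0, 6.0]
gripper_width: 0.0148
finger_force: 59.0
```

{"fn": "jog_arm", "kwargs": {"targets": [[0,0,-6,0,0,0,5],[0,0,-10,0,0,0,5],[0,0,-10,0,0,0,5],[0,0,-4,0,0,0,5],[0,0,0,0,0,0,5],[0,0,0,0,0,0,5],[0,0,0,0,0,0,5]]}}

```text
t: 15.85
tool_pos: [0.5011, 0.0948, 0.1205]
ee_rot: [-180.0, 0.0, 27.8]
contact_force: [0.7, -0.1, -2.0]
gripper_width: 0.0151
finger_force: 58.8
```

{"fn": "jog_arm", "kwargs": {"targets": [[0,0,0,0,0,0,5],[0,0,0,0,0,0,5]]}}

```text
t: 16.02
tool_pos: [0.5011, 0.0949, 0.1202]
ee_rot: [-180.0, 0.1, 27.7]
contact_force: [-0.1, 0.2, -2.5]
gripper_width: 0.015
finger_force: 58.8
```

{"fn": "jog_arm", "kwargs": {"targets": [[0,0,0,0,0,0,5],[0,0,0,0,0,0,5]]}}

```text
t: 16.18
tool_pos: [0.5014, 0.0949, 0.1204]
ee_rot: [-180.0, 0.0, 27.8]
contact_force: [0.1, 0.3, -1.9]
gripper_width: 0.0147
finger_force: 58.8
```

About 2.1 N, or 0.2 kg, so this is the empty one. The third canister is therefore half full and stays untouched.

{"fn": "jog_arm", "kwargs": {"targets": [[0,0,-15,0,0,0,5],[0,0,-30,0,0,0,5],[0,0,-30,0,0,0,5],[0,0,-15,0,0,0,5],[0,0,0,0,0,6,5],[0,0,0,0,0,6,5],[0,0,0,0,0,6,5],[0,0,0,0,0,6,5]]}}

```text
t: 16.85
tool_pos: [0.5012, 0.0949, 0.2106]
ee_rot: [-180.0, 0.0, 3.5]
contact_force: [0.0, 0.2, -2.3]
gripper_width: 0.0147
finger_force: 58.8
```

{"fn": "jog_arm", "kwargs": {"targets": [[0,0,0,0,0,4.9,5],[0,0,0,0,0,0,5],[0,0,0,0,0,0,5]]}}

```text
t: 17.1
tool_pos: [0.5013, 0.095, 0.2105]
ee_rot: [180.0, 0.0, -1.0]
contact_force: [-0.4, -0.3, -1.7]
gripper_width: 0.0145
finger_force: 58.8
```

```bash
python3 - <<'E'
from h import *
go(.5107,-.3067,.210,-1.15)
E
```

```text
t 17.10 shift [ 16.5 401.5   0.6] rotvec [0.01 0.02 0.15] pos [0.5013 0.095  0.2105] [ 1.7999e+02  2.0000e-02 -1.0000e+00] F [-0.38 -0.34 -1.71]
```

{"fn": "jog_arm", "kwargs": {"targets": [[0,15,0,0,0,0,5],[1.5,28,0,0,0,0,5],[1.5,32,0,0,0,0,5],[1.5,32,0,0,0,0,5],[1.5,32,0,0,0,0,5],[1.5,32,0,0,0,0,5],[1.5,32,0,0,0,0,5],[1.5,32,0,0,0,0,5]]}}

```text
t: 17.77
tool_pos: [0.507, -0.1418, 0.2106]
ee_rot: [-180.0, 0.0, -1.0]
contact_force: [0.5, -0.1, -1.7]
gripper_width: 0.0149
finger_force: 58.8
```

{"fn": "jog_arm", "kwargs": {"targets": [[1.5,32,0,0,0,0,5],[1.5,32,0,0,0,0,5],[1.5,32,0,0,0,0,5],[1,32,0,0,0,0,5],[0.5,25,0,0,0,0,5],[0,13.5,0,0,0,0,5],[0,0,0,0,0,0,5],[0,0,0,0,0,0,5]]}}

```text
t: 18.43
tool_pos: [0.5097, -0.3062, 0.2102]
ee_rot: [-179.9, 0.0, -1.1]
contact_force: [-0.1, 1.1, -2.8]
gripper_width: 0.0148
finger_force: 58.9
```

{"fn": "jog_arm", "kwargs": {"targets": [[0,0,15,0,0,0,5],[0,0,25,0,0,0,5],[0,0,25,0,0,0,5],[0,0,15,0,0,0,5],[0,0,5,0,0,0,5],[0,0,0,0,0,0,5],[0,0,0,0,0,0,5]]}}

```text
t: 19.02
tool_pos: [0.511, -0.3055, 0.1264]
ee_rot: [-180.0, -0.1, -1.0]
contact_force: [0.6, 0.1, -0.2]
gripper_width: 0.0149
finger_force: 58.9
```

```bash
python3 - <<'E'
from h import *
go(.5107,-.3067,.1,-1.15)
S=grab("side"); cv2.imwrite("pics/c3.png",cv2.resize(S["pixels"][70:230,280:460,::-1],None,fx=3.7,fy=3.7,interpolation=cv2.INTER_CUBIC))
E
```

```text
t 19.02 shift [-0.3  1.3 26.4] rotvec [-0.03 -0.08  0.14] pos [ 0.511  -0.3055  0.1264] [-1.7997e+02 -8.0000e-02 -1.0100e+00] F [ 0.6   0.12 -0.23]
```

View pics/c3.png

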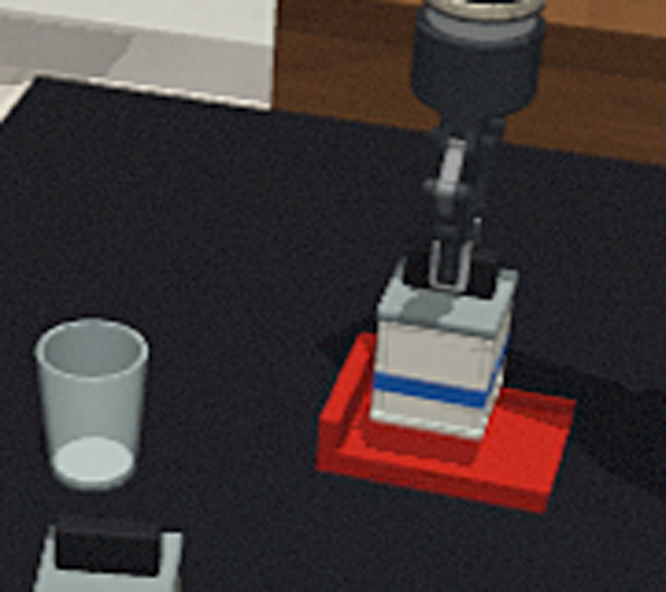

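The canister hovers over the red tray, square to it and clear of the stop and lips. I'll lower it.

{"fn": "jog_arm", "kwargs": {"targets": [[0,0.5,8,0,0,0.1,5],[0,0.5,8,0,0,0,5],[0,0,5,0,0,0,5],[0,0,2.5,0,0,0,5],[0,0,1,0,0,0,5],[0,0,0,0,0,0,5],[0,0,0,0,0,0,5]]}}

```text
t: 19.65
tool_pos: [0.5101, -0.3079, 0.1012]
ee_rot: [180.0, -0.0, -1.3]
contact_force: [0.2, 0.2, -2.0]
gripper_width: 0.0146
finger_force: 58.9
```

{"fn": "jog_arm", "kwargs": {"targets": [[0,0,0.8,0,0,0,5],[0,0,0.7,0,0,0,5],[0,0,0,0,0,0,5]]}}

```text
t: 19.9
tool_pos: [0.5099, -0.3078, 0.0996]
ee_rot: [-180.0, -0.0, -1.2]
contact_force: [0.4, -0.7, -1.8]
gripper_width: 0.0152
finger_force: 58.9
```

{"fn": "jog_arm", "kwargs": {"targets": [[0,0,0.5,0,0,0,5],[0,0,0.5,0,0,0,5],[0,0,0,0,0,0,5]]}}

```text
t: 20.15
tool_pos: [0.5099, -0.3078, 0.0986]
ee_rot: [-180.0, 0.0, -1.2]
contact_force: [-0.0, -1.0, -1.7]
gripper_width: 0.0149
finger_force: 58.9
```

{"fn": "jog_arm", "kwargs": {"targets": [[0,0,0.4,0,0,0,5],[0,0,0.4,0,0,0,5],[0,0,0,0,0,0,5]]}}

```text
t: 20.4
tool_pos: [0.5099, -0.3079, 0.0978]
ee_rot: [-180.0, 0.0, -1.3]
contact_force: [0.1, 0.1, -2.4]
gripper_width: 0.0148
finger_force: 58.9
```

{"fn": "jog_arm", "kwargs": {"targets": [[2,-0.5,0,0,0,0,5],[3,0,0,0,0,0,5],[3,0,0,0,0,0,5],[3,0,0,0,0,0,5],[2,0,0,0,0,0,5],[1,0,0,0,0,0,5],[0,0,0,0,0,0,5]]}}

```text
t: 20.98
tool_pos: [0.5243, -0.3075, 0.0978]
ee_rot: [-180.0, -0.0, -1.2]
contact_force: [-0.7, -0.2, -2.6]
gripper_width: 0.015
finger_force: 58.9
```

{"fn": "jog_arm", "kwargs": {"targets": [[0.5,0,0,0,0,0,5],[0.5,0,0,0,0,0,5],[0,0,0,0,0,0,5]]}}

```text
t: 21.23
tool_pos: [0.5249, -0.3077, 0.0978]
ee_rot: [-180.0, -0.0, -1.3]
contact_force: [0.2, -0.5, -1.9]
gripper_width: 0.0149
finger_force: 58.9
```

{"fn": "jog_arm", "kwargs": {"targets": [[0.5,0,0,0,0,0,5],[0.5,0,0,0,0,0,5],[0,0,0,0,0,0,5]]}}

```text
t: 21.48
tool_pos: [0.526, -0.3076, 0.0978]
ee_rot: [-180.0, -0.0, -1.2]
contact_force: [0.2, -0.4, -2.2]
gripper_width: 0.0146
finger_force: 58.9
```

{"fn": "jog_arm", "kwargs": {"targets": [[0.5,0,0,0,0,0,5],[0.5,0,0,0,0,0,5],[0,0,0,0,0,0,5]]}}

```text
t: 21.73
tool_pos: [0.5271, -0.3077, 0.0978]
ee_rot: [-180.0, -0.0, -1.2]
contact_force: [-0.3, -0.2, -1.9]
gripper_width: 0.0146
finger_force: 58.9
```

{"fn": "jog_arm", "kwargs": {"targets": [[0.5,0,0,0,0,0,5],[0.5,0,0,0,0,0,5],[0,0,0,0,0,0,5]]}}

```text
t: 21.98
tool_pos: [0.528, -0.3077, 0.0978]
ee_rot: [-180.0, -0.0, -1.2]
contact_force: [-0.2, -0.2, -1.8]
gripper_width: 0.015
finger_force: 58.9
```

{"fn": "jog_arm", "kwargs": {"targets": [[0.5,0,0,0,0,0,5],[0.5,0,0,0,0,0,5],[0,0,0,0,0,0,5]]}}

```text
t: 22.23
tool_pos: [0.5285, -0.3078, 0.0978]
ee_rot: [-180.0, 0.1, -1.2]
contact_force: [-1.1, 0.2, -0.2]
gripper_width: 0.0151
finger_force: 59.0
```

{"fn": "jog_arm", "kwargs": {"targets": [[0.5,0,0,0,0,0,5],[0.5,0,0,0,0,0,5],[0,0,0,0,0,0,5]]}}

```text
t: 22.48
tool_pos: [0.5288, -0.3078, 0.0979]
ee_rot: [-180.0, 0.1, -1.3]
contact_force: [-4.2, 0.3, 2.4]
gripper_width: 0.015
finger_force: 59.4
```

{"fn": "jog_arm", "kwargs": {"targets": [[0,0,0.4,0,0,0,5],[0,0,0.4,0,0,0,5],[0,0,0,0,0,0,5]]}}

```text
t: 22.73
tool_pos: [0.5288, -0.3079, 0.0979]
ee_rot: [-180.0, 0.1, -1.3]
contact_force: [-5.0, 0.8, 6.6]
gripper_width: 0.0148
finger_force: 60.1
```

```bash
python3 - <<'E'
from h import *
go(.5285,-.3077,.0977,-1.15)
S=grab("side"); cv2.imwrite("pics/c4.png",cv2.resize(S["pixels"][130:220,340:460,::-1],None,fx=6,fy=6,interpolation=cv2.INTER_CUBIC))
E
```

```text
t 22.73 shift [-0.3 -0.2  0.2] rotvec [-0.01  0.12 -0.11] pos [ 0.5288 -0.3079  0.0979] [-1.7999e+02  1.2000e-01 -1.2600e+00] F [-5.02  0.8   6.59]
```

View pics/c4.png

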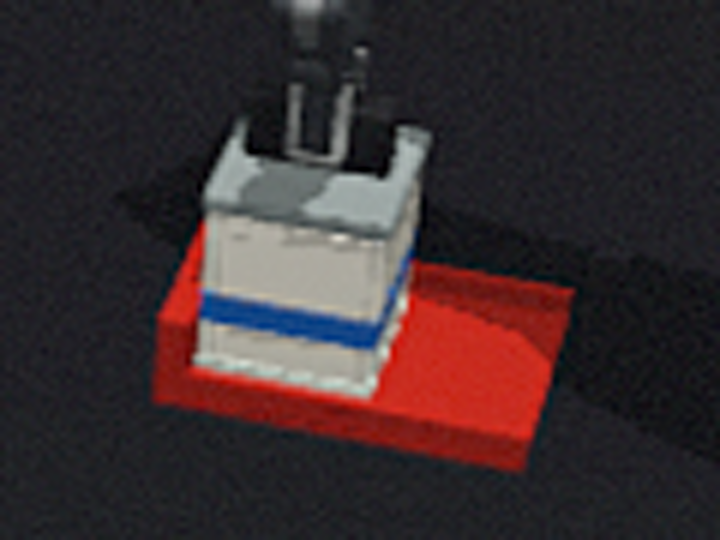

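The canister is against the red tray's stop and square. I'll release it, back off and check all the final poses.

{"fn": "jog_arm", "kwargs": {"targets": [[0,0,-0.3,0,0,0,5],[0,0,0,0,0,0,18],[0,0,0,0,0,0,24],[0,0,0,0,0,0,40],[0,0,0,0,0,0,60],[0,0,0,0,0,0,70],[0,0,0,0,0,0,70]]}}

```text
t: 23.37
tool_pos: [0.5303, -0.3077, 0.0973]
ee_rot: [180.0, -0.0, -1.2]
contact_force: [0.1, -0.8, 0.1]
gripper_width: 0.0695
finger_force: 0.0
```

{"fn": "jog_arm", "kwargs": {"targets": [[0,0,-5,0,0,0,70],[0,0,-20,0,0,0,80],[0,0,-35,0,0,0,80],[0,0,-35,0,0,0,80],[0,0,-25,0,0,0,80],[0,0,-10,0,0,0,80],[0,0,0,0,0,0,80]]}}

```text
t: 23.95
tool_pos: [0.5315, -0.3086, 0.2307]
ee_rot: [179.8, -0.4, -1.3]
contact_force: [0.3, -0.2, 0.8]
gripper_width: 0.0802
finger_force: 0.0
```

{"fn": "jog_arm", "kwargs": {"targets": [[0,10,0,0,0,0,80],[-15,25,0,0,0,0,80],[-25,30,0,0,0,0,80],[-25,30,0,0,0,0,80],[-25,30,0,0,0,0,80],[-25,30,0,0,0,0,80],[-15,20,0,0,0,0,80],[0,0,0,0,0,0,80]]}}

```text
t: 24.62
tool_pos: [0.387, -0.4869, 0.2243]
ee_rot: [179.9, 0.5, -2.0]
contact_force: [-1.4, -1.0, 0.3]
gripper_width: 0.0797
finger_force: 0.0
```

```bash
python3 - <<'E'
from h import *
go(.4,-.45,.22,0)
T=grab("top","top9"); S=grab("side","side9")
for z in(.084,.09):
    for l in lids(T,z): print(z,np.round(l[:6],4))
a=np.degrees
for n,o,y in(("green",(.4657,.3290),9.1),("red",(.5007,-.3065),-1.15)):
    u=np.radians(y);print(n,"goal",o[0]+.027*np.cos(u),o[1]+.027*np.sin(u))
cv2.imwrite("pics/end.png",cv2.vconcat([T["pixels"][80:360,...,::-1],S["pixels"][150:450,...,::-1]]))
E
```

```text
t 24.62 shift [ 11.7 -37.3   4.1] rotvec [ 0.09  0.51 -2.03] pos [ 0.387  -0.4869  0.2243] [179.9    0.51  -2.03] F [-1.38 -1.04  0.3 ]
0.084 [0.4936 0.3348 9.153  0.0765 0.0748 9.6941]
0.084 [ 0.5271 -0.3095 -2.6433  0.0729  0.0746 -2.1057]
0.084 [ 0.642  -0.0116 10.3632  0.0738  0.0741  9.8556]
0.09 [0.4932 0.3328 9.1529 0.076  0.0744 9.6941]
0.09 [ 0.5266 -0.3075 -2.6433  0.0725  0.0741 -2.1057]
0.09 [ 0.6407 -0.0114 10.3631  0.0733  0.0737  9.8556]
green goal 0.4923601727822746 0.33327026781587105
red goal 0.5276945616193192 -0.3070418883471569
```

View pics/end.png

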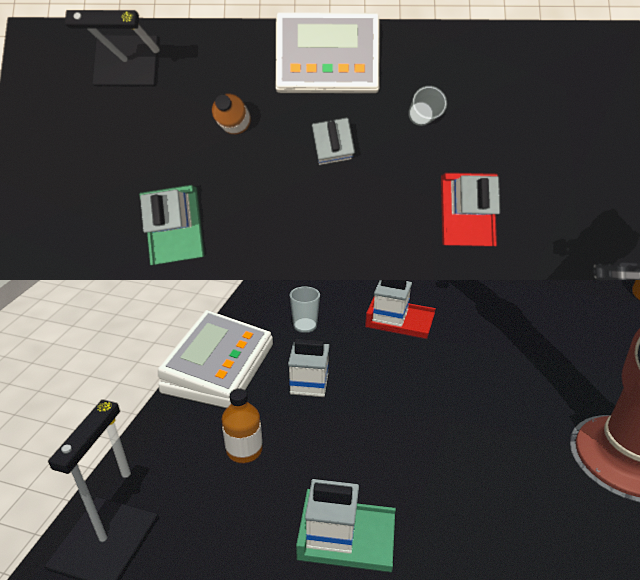

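The final view shows both canisters upright and flush in their trays. The third canister, bottle and beaker haven't moved, and the arm is clear.

```bash
python3 -c "
from plant import arm
print(arm.job_done())"
```

```text
the job is handed in; nothing more can be done
None
```

I handed the job in at about 25 s: the full canister (about 0.8 kg) is in the green tray and the empty one (about 0.2 kg) in the red tray, each set against its back stop; I never touched the third, identified as half full by elimination, and the bottle and beaker looked unmoved in the final pictures.

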